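# Close up the refilled lubricator

### The arm

A 6-joint arm with a two-finger parallel gripper is mounted at the origin on the work surface. World frame = base frame: x ahead of the robot, y to its left, z up, the work surface at z = 0. Lengths are in m, angles in rad, forces in N, time in s.
With the tool pointing down it reaches from about 0.25 to 0.775 m from the base axis. Payload 4 kg.
Tool frame: the origin (TCP) lies midway between the tips of the shut fingers; the grasp point (between the pads) lies 19 mm behind it (grip_point_offset is the distance from the TCP to the grasp point, in m); z points along the fingers, y is the line along which they close (so a half turn about z gives the same grasp; the last joint's range is limited). The gripper opens to 94 mm and grips with 3 to 60 N. Pads are 16 mm wide; open, the fingers measure 119 mm over their backs; the gripper's body (75 mm by 177 mm) begins 78 mm behind the grasp point.
Start: joints at [-1.221, 0.087, 1.371, -0, 1.684, -0.103], TCP at [0.241, -0.495, 0.206] pointing down, gripper open.
Joint ranges: [-3.1, 3.1], [-0.76, 2.03], [0.27, 2.55], [-1.08, 4.22], [0.17, 2.65], [-2.57, 2.57]. Speed limits (rad/s): [2.79, 2.79, 3.14, 3.14, 3.14, 3.14].

### API

Orientations are given as [roll, pitch, yaw] about the fixed x, y, z axes, in that order (R = Rz(yaw) Ry(pitch) Rx(roll)).
In Python, from bench import * gives the robot as it stands.
- The arm moves only by the tool carry_out, never from a script. Its argument "commands" is a list of rows, each a list of 6 numbers: the shift along the tool's x, y, z in m, then the turn, a rotation vector about the tool's x, y, z in rad. In form: [[tx, ty, tz, rx, ry, rz], ...]. A call has exactly 5 rows; each row is the pose to reach, as a shift and turn from the pose commanded when the call began, along the tool's axes at that moment; what a row does not reach only later rows make up. A row lasts 1/10 s, in which the tool goes at most 50 mm and 8.59 degrees, less where a joint would pass 70% of its speed; a pose out of reach is approached as far as the arm can. A call with a gripper value outside its range is refused whole. "jaw" is the opening, from 0 (shut) to 1 (fully open), set as the call begins (left out, the last holds). The fingers move at their own pace and stop on an object; the grip force is fixed at half the most. Time passes only in rows, so rows that repeat a pose let the fingers close, or fill a call up. It gives the time, the measured TCP pose, the force, the opening and the grip force at its end, in the units of the state.
- get_obs(): the state, without advancing time (a new reading comes with each control period).
- snapshot(name): name is "scene" or "top" or "wrist"; returns a dict with "img" (480x640x3 uint8, red, green, blue), "range_z" (480x640 float32, m along the optical axis (not along the pixel's ray), 0 where there is no reading), "fx", "fy", "cx", "cy" (pixels), "R" (3x3) and "t" (3): a world point X has camera coordinates R X + t. Camera axes: x right, y down, z forward; pixel columns grow to the right and rows downward; lengths in m; the calibration is good to about 2 mm. A picture is of the moment at which its call begins.
- close_job(): hands the job in; it is judged then, once.
The state is a dict: "time": time; "joint_positions": joint angles; "qvel": joint speeds; "joint_torque": joint torques, N m; "tool_pos": TCP position; "ee_rot": TCP orientation; "wrist_force": force on the tool from outside, world axes, zero at the start; "wrist_torque": the same for the moment, N m; "width": finger opening in m; "finger_force": force on a finger pad.
Only numpy, scipy, OpenCV 4.12 (cv2) and the standard library are available. Lean on these libraries where they do the work, as an engineer would, in place of code of your own. Each camera call takes 0.05 s, during which the arm holds its last target. There are 200 camera calls.

### The job

The lubricator cabinet by the router has just been refilled: turn its winged filler cap clockwise until it is fully home against its stop, stand the oil bottle that was left in the door's path upright in the empty place of the bottle caddy, and push the cabinet door fully shut so that it seats on its catch. Do not tip the bottle over, and leave everything else where it stands.

Things in the scene. Friction and masses are not known exactly. Their poses are not given: they have to be found in the camera images.
- cabinet: grey sheet-metal lubricator cabinet, fixed, 130 deep (x) x 200 wide (y) x 200 mm high. Origin on the table under the middle of its open front; its x axis points into the cabinet, its front faces its own -x, y to its left. It may stand left or right of the caddy.
- door (a joint): cabinet door angle in rad: 0 shut, grows as it swings out towards the cabinet's -x (about 1.5 is square to the front). Grey panel 190 wide x 12 mm thick, 12 to 198 mm above the table; a black tab, 50 to 100 mm up near the free edge, stands 16 mm off its outer face. It stays where it is left; in the last 0.08 rad a sprung roller catch resists (10 to 15 N), then it snaps home.
- door_hinge (a point): on the door's vertical hinge axis, at the +y side of the cabinet front, at the height of the door's top edge (198 mm), middle of the panel's thickness: (-6, 95, 198) mm in the cabinet frame. The point turns with the door: the panel runs from here 190 mm along the point's -y, its outer face is 6 mm to the point's -x.
- door_edge (a point): the door's top free corner, 190 mm from door_hinge, middle of the thickness
- filler_cap (a joint): angle in rad of the filler cap: 0 home against its stop, positive is how far it is still unscrewed; turn it clockwise seen from above to close. Its travel ends at 0 and 1.6.
- cap_wing (a point): on the filler cap's vertical axis at mid wing, 234 mm above the table, on the cabinet's roof 70 mm behind the front. Black cap of 48 mm dia with an upright wing 46 long x 14 thick, 218 to 246 mm above the table. The wing runs along the point's y axis: parallel to the cabinet front when home. The point turns with the cap.
- oil_bottle: slim plain grey oil bottle, loose, standing in front of the cabinet in the door's path. 48 mm dia up to 125 mm, then tapering to a spout, 158 mm tall, about 0.25 kg. Origin at the centre of its underside.
- caddy: dark steel open tray, fixed, 214 (x) x 78 (y) x 45 mm high, walls and floor 4 to 5 mm, in three places 66 x 70 mm in a row along its x, 70 mm apart; two are taken. Origin at the centre of its underside.
- drip_pad: round black rubber pad 52 mm dia, 3 mm thick, fixed on the floor of the caddy's one empty place. Origin at the centre of its underside; the bottle stands on its top.
- grease_jar: white squat round jar, 54 mm dia, 74 mm tall, in a caddy place; bystander; origin at the centre of its underside
- square_tin: plain metal square tin 48 x 48 x 70 mm with a small cap (80 mm in all), in a caddy place; bystander; origin at the centre of its underside
- spray_can: bare metal aerosol can, 52 mm dia, 155 mm tall, standing beside the cabinet on the hinge side; bystander; origin at the centre of its underside
- clamp_block: aluminium block 50 x 60 x 30 mm with a stud on top (44 mm in all), on the table in front of the cabinet just outside the door's swing; bystander; origin at the centre of its underside
- spanner: steel open-ended spanner 160 mm long lying beside the caddy; bystander; origin under its middle
- spindle_nut: steel collet nut, 44 mm dia, 34 mm tall, on the table in front of the caddy; bystander; origin at the centre of its underside
- cup: white cup, 72 mm dia, 85 mm tall, at the back; bystander; origin at the centre of its underside
There are look-alikes about, which are no part of the job. Of the things that look like the drip_pad, take the one that is farthest from the robot's base at the start.

How it is judged:
At the end, for the whole second after the job is handed in: The filler cap is within 0.08 rad of its stop; the door is within 0.02 rad of shut (past the catch) and still; the oil bottle stands upright (within 0.1 rad) at rest on the drip pad in the caddy's empty place (axes within 20 mm, underside within 6 mm of the pad's top) (value of joint filler_cap below 0.08 rad and value of joint door below 0.02 rad and velocity of joint door between -0.05 and 0.05 rad/s and horizontal distance between oil_bottle and drip_pad below 0.02 m and z of oil_bottle in the frame of drip_pad between -0.002 and 0.009 m and angle between oil_bottle's own z axis and vertical below 0.1 rad and linear speed of oil_bottle below 0.03 m/s); the robot touches nothing.
It fails at once if the oil bottle is tipped over (more than 0.7 rad) (angle between oil_bottle's own z axis and vertical above 0.7 rad).
It fails at once if a bystander is moved more than 30 mm (distance of any of grease_jar, square_tin, spray_can, clamp_block, spanner, spindle_nut, cup from where it was at the start of the episode above 0.03 m).
It also fails if it takes over 70 s, if anything falls off the work surface, if the arm or the gripper's body presses on something with over 40 N, if the wrist force passes 120 N, or if a joint passes its speed limit or range.

## Working session

There is one attempt and no reset: what is moved stays moved. The work goes in short steps, Python scripts to look and compute and a tool call to move; the robot and the scene stay as the last step left them, time stands still between calls to the robot, and variables do not carry over. Pictures are saved under pics/ and viewed, at most 10 in all, crops included, and the job is handed in when it is done.

Besides the shell and the picture viewer there is one more tool, called after "Call:" as name([rows], argument=value, ...), one row to a line, values as JSON. carry_out: Moves the arm, as the interface text tells. Its arguments: {"type":"object","properties":{"commands":{"type":"array","items":{"type":"array","items":{"type":"number"}}},"jaw":{"type":"number"}},"required":["commands"]}

```bash
ls; mkdir -p pics
python3 - <<'E'
from bench import *
import cv2,numpy as np
o=get_obs(); print({k:np.round(v,3) if not isinstance(v,str) else v for k,v in o.items()})
for n in("scene","top"):
    s=snapshot(n); cv2.imwrite(f"pics/{n}0.png",s["img"][:,:,::-1]); np.savez(f"{n}0.npz",**s)
    print(n,s["fx"],s["cx"],s["cy"],np.round(s["R"],3).tolist(),np.round(s["t"],3), (s["range_z"]>0).mean())
E
```

```text
pics
{'time': np.float64(0.0), 'joint_positions': array([-1.221,  0.088,  1.372, -0.   ,  1.684, -0.103]), 'qvel': array([-0.001, -0.001,  0.   , -0.   ,  0.001, -0.001]), 'joint_torque': array([ 0.0000e+00, -3.4018e+01, -3.0243e+01,  7.2000e-02,  3.3000e-02,
       -0.0000e+00]), 'tool_pos': array([ 0.24 , -0.494,  0.204]), 'ee_rot': array([-3.14 , -0.   ,  0.453]), 'wrist_force': array([ 0.398,  0.095, -0.11 ]), 'wrist_torque': array([-0.003,  0.044,  0.038]), 'finger_force': np.float64(0.0), 'width': np.float64(0.093)}
scene 620.9100610001176 336.02021335354 237.4346682968929 [[-0.979, -0.202, 0.003], [-0.152, 0.731, -0.665], [0.132, -0.652, -0.746]] [0.571 0.183 1.602] 0.9959309895833334
top 622.6824942506175 315.6515471754997 245.54382540054053 [[-0.026, -0.999, -0.024], [-0.994, 0.028, -0.105], [0.106, 0.021, -0.994]] [0.038 0.612 1.485] 0.99587890625
```

View pics/scene0.png

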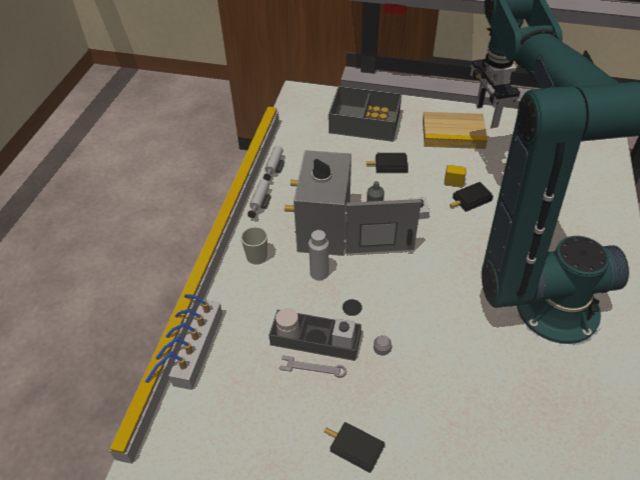

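View pics/top0.png

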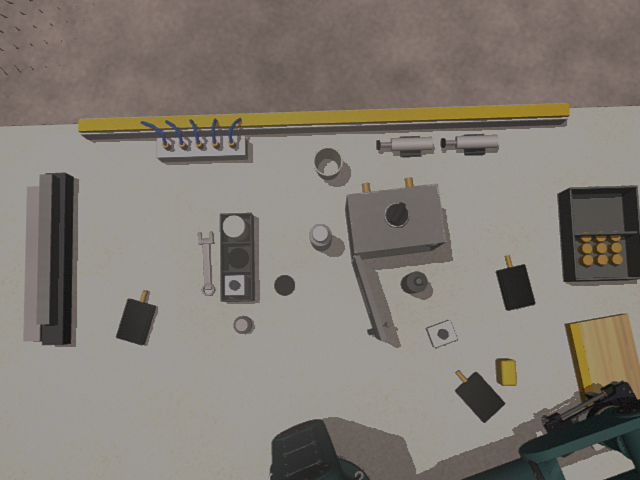

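Candidates, pixels in the top view. Pad: (238,258) in the caddy's middle place and (285,285) on the table; the caddy one is farther from the base, so I take it. Bottle: (415,284), slim with a spout and in the door's path; the can at (320,236) on the hinge side is the spray can. The cap is at (397,215) and the open door runs from (356,255) to (388,345).

```bash
cat > h.py <<'E'
import numpy as np,cv2
def cloud(s):
    v,u=np.mgrid[0:480,0:640]; z=s["range_z"]
    c=np.stack([(u-s["cx"])/s["fx"]*z,(v-s["cy"])/s["fy"]*z,z],-1)
    P=(c-s["t"])@s["R"]; P[z<=0]=np.nan; return P
def box(P,u0,u1,v0,v1,z0,z1):
    q=P[v0:v1,u0:u1].reshape(-1,3); return q[(q[:,2]>z0)&(q[:,2]<z1)]
def rect(q): 
    r=cv2.minAreaRect((q[:,:2]*1000).astype(np.float32)); return np.round(r[0],1),np.round(r[1],1),round(r[2],1)
def circ(q):
    c,r=cv2.minEnclosingCircle((q[:,:2]*1000).astype(np.float32)); return np.round(c,1),round(r,1),np.round(np.median(q,0)*1000,1),len(q)
E
python3 - <<'E'
from h import *
s=dict(np.load("top0.npz")); P=cloud(s)
print("table z",np.nanmedian(P[380:400,200:240,2]))
roof=box(P,335,455,175,262,.19,.206); print("roof",rect(roof),len(roof),np.median(roof[:,2]))
cap=box(P,375,425,190,240,.208,.3); print("cap",circ(cap))
w=box(P,375,425,190,240,.236,.26); print("wing",rect(w),np.median(w[:,2]))
d=box(P,345,405,245,355,.185,.21); d=d[d[:,0]<roof[:,0].min()+.01]; print("door",rect(d),len(d),cv2.boxPoints(cv2.minAreaRect((d[:,:2]*1000).astype(np.float32))).round())
for n,b in dict(bottle=(395,435,265,305,.14,.17),bottle_sh=(395,435,265,305,.1,.135),spray=(300,340,215,260,.13,.17),caddy=(215,265,205,305,.036,.05),pad=(222,255,244,272,-.01,.03),jar=(215,262,205,250,.065,.09),tin=(215,262,270,305,.06,.09),blk=(420,465,312,355,.022,.06),cup=(310,350,140,190,.07,.1)).items():
    q=box(P,*b); print(n,circ(q),rect(q))
# dark pixels inside caddy => pad
g=s["img"].mean(2); m=np.zeros_like(g,bool); m[244:272,222:255]=g[244:272,222:255]<35
q=P[m]; print("dark",len(q),np.median(q,0),g[258,238],g[258,224])
im=s["img"][150:370,190:480,::-1]; cv2.imwrite("pics/crop.png",cv2.resize(im,None,fx=2.7,fy=2.7,interpolation=cv2.INTER_CUBIC))
E
```

```text
table z -7.156799895040333e-05
roof (array([ 641.7, -158.6]), array([149.6, 201.2]), 5.6) 4976 0.19991436355154324
cap (array([ 651.4, -174.8]), 58.2, array([ 653.8, -155.9,  221.5]), 461)
wing (array([ 655.7, -157.2]), array([13.9, 46. ]), 60.2) 0.24471548662755493
door (array([479. , -96.1]), array([188.6,  12.5]), 15.8) 524 [[ 387. -116.]
 [ 390. -128.]
 [ 571.  -76.]
 [ 568.  -64.]]
bottle (array([ 512.7, -204.6]), 13.5, array([ 514. , -205.6,  154.5]), 61) (array([ 513.4, -204.7]), array([17.7, 21.8]), 80.9)
bottle_sh (array([ 515.1, -206.3]), 23.7, array([ 513.8, -202.2,  129. ]), 253) (array([ 514.8, -206.2]), array([45.9, 45.8]), 42.3)
spray (array([627.8,   9. ]), 24.2, array([625.6,   8.7, 153.6]), 263) (array([627.2,   7.5]), array([43.4, 44.1]), 88.4)
caddy (array([590.1, 215.3]), 112.4, array([595.2, 208. ,  43.5]), 567) (array([590.9, 214.9]), array([ 79. , 214.6]), 89.7)
pad (array([590.5, 213. ]), 50.4, array([592.5, 217.8,   5.9]), 791) (array([590.4, 213.5]), array([76.5, 68.8]), 89.4)
jar (array([659.9, 215.4]), 27.3, array([660. , 214. ,  77.9]), 410) (array([659.5, 214.8]), array([52.9, 52.2]), 7.9)
tin (array([520.4, 215.6]), 32.5, array([520.2, 214.5,  74.5]), 422) (array([520.6, 216.2]), array([49.8, 47.9]), 89.9)
blk (array([ 393. , -275.2]), 37.7, array([ 393.5, -273.2,   30.4]), 540) (array([ 393.2, -274.8]), array([50.8, 61. ]), 19.1)
cup (array([809.5, -12.7]), 36.3, array([818.3, -13.3,  82.8]), 224) (array([809. , -13.4]), array([69.4, 71.4]), 88.8)
dark 0 [nan nan nan] 58.333333333333336 58.333333333333336
  return _methods._mean(a, axis=axis, dtype=dtype,
  ret = um.true_divide(
```

View pics/crop.png

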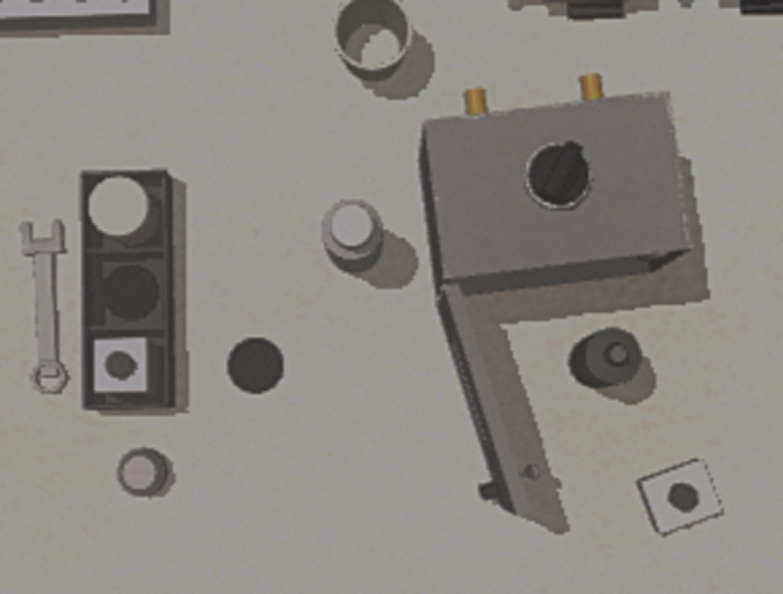

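The crop confirms the choices: the pad is in the caddy's middle place at crop (130,292), the bottle at crop (612,358), the wing about 55° open. Now a planner that converts waypoints into tool-axis shifts.

```bash
cat >> h.py <<'E'
from scipy.spatial.transform import Rotation as Ro
def plan(wps,start=None,lim=(.245,.74)):
    """wps: (x,y,z,yaw deg) in mm; prints the per-call tool-axis shift and turn"""
    if start is None:
        from bench import get_obs
        o=get_obs(); p=np.array(o["tool_pos"]); R=Ro.from_euler("xyz",o["ee_rot"]); print("at",p.round(4),np.degrees(o["ee_rot"]).round(1))
    else: p=np.array(start[:3])/1000; R=Ro.from_euler("xyz",[180,0,start[3]],degrees=True)
    for w in wps:
        q=np.array(w[:3])/1000; Q=Ro.from_euler("xyz",[180,0,w[3]],degrees=True)
        rv=(R.inv()*Q).as_rotvec(); n=max(1,int(np.ceil(max(np.linalg.norm(q-p)/lim[0],np.linalg.norm(rv)/lim[1]))))
        for i in range(n):
            d=R.inv().apply((q-p)/n); print(w if i==n-1 else "..",np.round(np.r_[d,rv/n],4).tolist()); R=R*Ro.from_rotvec(rv/n); p=p+(q-p)/n
E
python3 -c "
from h import *
plan([(656,-157,300,150.2),(656,-157,222,150.2)])"
```

```text
at [ 0.2405 -0.4941  0.2044] [-179.9   -0.    25.9]
.. [0.1737, -0.0405, -0.0317, -0.0003, -0.0007, -0.7229]
.. [0.1047, 0.0564, -0.0212, -0.0003, -0.0007, -0.7229]
(656, -157, 300, 150.2) [0.0275, 0.0744, -0.0142, -0.0003, -0.0007, -0.7229]
(656, -157, 222, 150.2) [-0.0572, 0.1479, 0.0497, -0.0, 0.0, -0.0]
```

```bash
sed -i 's|d=R.inv().apply((q-p)/n)|s=(q-p)/(n-i); d=R.inv().apply(s)|; s|p=p+(q-p)/n|p=p+s|' h.py
python3 -c "
from h import *
plan([(656,-157,300,150.2),(656,-157,222,150.2)])"
```

```text
at [ 0.2405 -0.4941  0.2044] [-179.9   -0.    25.9]
.. [0.1737, -0.0405, -0.0317, -0.0003, -0.0007, -0.7229]
.. [0.157, 0.0846, -0.0319, -0.0003, -0.0007, -0.7229]
(656, -157, 300, 150.2) [0.0618, 0.1673, -0.0319, -0.0003, -0.0007, -0.7229]
(656, -157, 222, 150.2) [0.0, -0.0, 0.078, -0.0, 0.0, -0.0]
```

Call:
carry_out([
  [0.02,-0.005,-0.04,0,0,-0.145],
  [0.06,-0.015,-0.06,0,0,-0.29],
  [0.1,-0.025,-0.06,0,0,-0.435],
  [0.14,-0.033,-0.06,0,0,-0.58],
  [0.174,-0.04,-0.06,0,0,-0.723],
])

```text
time: 0.6
tool_pos: [0.3808, -0.381, 0.2653]
ee_rot: [-3.142, -0.0, 1.182]
wrist_force: [-0.1, -0.4, 0.2]
width: 0.094
finger_force: 0.0
```

Call:
carry_out([
  [0.031,0.017,-0.005,0,0,-0.145],
  [0.063,0.034,-0.01,0,0,-0.29],
  [0.094,0.051,-0.015,0,0,-0.435],
  [0.126,0.068,-0.02,0,0,-0.58],
  [0.157,0.085,-0.032,0,0,-0.723],
])

```text
time: 1.1
tool_pos: [0.519, -0.2688, 0.2959]
ee_rot: [-3.139, -0.003, 1.905]
wrist_force: [-0.7, -0.3, -1.1]
width: 0.0939
finger_force: 0.0
```

Call:
carry_out([
  [0.013,0.034,-0.005,0,0,-0.145],
  [0.026,0.068,-0.005,0,0,-0.29],
  [0.038,0.102,-0.005,0,0,-0.435],
  [0.05,0.135,-0.005,0,0,-0.58],
  [0.062,0.167,-0.005,0,0,-0.723],
], jaw=0.5)

```text
time: 1.6
tool_pos: [0.6575, -0.1566, 0.3015]
ee_rot: [-3.141, -0.001, 2.628]
wrist_force: [0.3, -0.7, 0.4]
width: 0.0575
finger_force: 0.0
```

```bash
python3 -c "
from h import *
plan([(656,-157,222,150.2)])
from bench import *
s=snapshot('wrist');cv2.imwrite('pics/w1.png',s['img'][:,:,::-1])
P=cloud(s);w=P[(P[...,2]>.232)&(P[...,2]<.26)&(abs(P[...,0]-.656)<.05)&(abs(P[...,1]+.157)<.05)];print(len(w));print(rect(w)) if len(w) else 0"
```

```text
at [ 0.6575 -0.1566  0.3015] [-1.800e+02 -1.000e-01  1.506e+02]
(656, -157, 222, 150.2) [0.001, -0.001, 0.0795, -0.0004, -0.0014, 0.0065]
1269
(array([ 655.2, -156. ]), array([13.7, 45.1]), 60.5)
```

Call:
carry_out([
  [0.001,-0.001,0.03,0,0,0],
  [0.001,-0.001,0.06,0,0,0],
  [0.002,-0.001,0.074,0,0,0],
  [0.002,-0.001,0.079,0,0,0],
  [0.002,-0.001,0.079,0,0,0],
])

```text
time: 2.15
tool_pos: [0.654, -0.1577, 0.2228]
ee_rot: [-3.141, -0.001, 2.621]
wrist_force: [0.3, -1.1, 0.3]
width: 0.047
finger_force: 0.0
```

Call:
carry_out([
  [0,0,0,0,0,0],
  [0,0,0,0,0,0],
  [0,0,0,0,0,0],
  [0,0,0,0,0,0],
  [0,0,0,0,0,0],
], jaw=0)

```text
time: 2.65
tool_pos: [0.6554, -0.1564, 0.2241]
ee_rot: [3.138, 0.002, 2.623]
wrist_force: [3.7, 3.6, 1.2]
width: 0.0138
finger_force: 30.0
```

Call:
carry_out([
  [0,0,0,0,0,0.1],
  [0,0,0,0,0,0.2],
  [0,0,0,0,0,0.3],
  [0,0,0,0,0,0.4],
  [0,0,0,0,0,0.5],
])

```text
time: 3.15
tool_pos: [0.6555, -0.1563, 0.2241]
ee_rot: [3.138, 0.0, 2.12]
wrist_force: [1.9, 3.4, 1.3]
width: 0.0138
finger_force: 30.0
```

Call:
carry_out([
  [0,0,0,0,0,0.1],
  [0,0,0,0,0,0.2],
  [0,0,0,0,0,0.3],
  [0,0,0,0,0,0.4],
  [0,0,0,0,0,0.46],
])

```text
time: 3.65
tool_pos: [0.6556, -0.1563, 0.2241]
ee_rot: [3.138, -0.001, 1.661]
wrist_force: [2.2, 3.6, -0.0]
width: 0.0134
finger_force: 30.0
```

```bash
python3 -c "
from bench import *
o=get_obs();print(o['wrist_torque'],o['wrist_force'],o['ee_rot'],o['width'],o['finger_force'])"
```

```text
[ 0.48285085 -0.56444001  0.15716665] [ 2.16067037  3.61571223 -0.04248793] [ 3.13815679e+00 -1.28806891e-03  1.66063821e+00] 0.013413923993189036 30.007667541503906
```

Call:
carry_out([
  [0,0,0,0,0,0.04],
  [0,0,0,0,0,0.08],
  [0,0,0,0,0,0.1],
  [0,0,0,0,0,0.1],
  [0,0,0,0,0,0.1],
])

```text
time: 4.15
tool_pos: [0.6556, -0.156, 0.2241]
ee_rot: [3.138, -0.002, 1.565]
wrist_force: [3.5, 4.6, 1.5]
width: 0.0147
finger_force: 32.3
```

```bash
python3 -c "
from bench import *
o=get_obs();print(o['wrist_torque'],o['wrist_force'],o['ee_rot'],o['width'],o['finger_force'])"
```

```text
[ 0.82177723 -0.73565365  0.74782664] [3.48126135 4.58242071 1.45409599] [ 3.13843457e+00 -1.95911704e-03  1.56519776e+00] 0.014680940791967531 32.25189353339374
```

Call:
carry_out([
  [0,0,0,0,0,0],
  [0,0,0,0,0,0],
  [0,0,-0.03,0,0,0],
  [0,0,-0.06,0,0,0],
  [0,0,-0.09,0,0,0],
], jaw=0.6)

```text
time: 4.65
tool_pos: [0.6535, -0.1586, 0.3139]
ee_rot: [-3.139, 0.001, 1.56]
wrist_force: [0.6, 0.5, -0.0]
width: 0.0509
finger_force: 0.0
```

```bash
python3 -c "
from h import *
from bench import *
s=snapshot('wrist')
P=cloud(s);f=lambda P:P[(P[...,2]>.236)&(P[...,2]<.26)&(abs(P[...,0]-.656)<.05)&(abs(P[...,1]+.157)<.05)]
w=f(P);print(rect(w),len(w))
r=P[(abs(P[...,2]-.2)<.006)&(P[...,1]<.0)&(P[...,1]>-.28)&(P[...,0]>.57)];print('roof',rect(r),len(r))
plan([(515,-206,300,5.6),(515,-206,86,5.6)])"
```

```text
(array([ 656.2, -156.1]), array([14., 46.]), 5.3) 1125
roof (array([ 647.3, -157.2]), array([138.3, 200.6]), 5.4) 28083
at [ 0.6547 -0.159   0.3206] [179.6   0.2  89.4]
.. [-0.0242, -0.0696, 0.0099, 0.0046, -0.0012, 0.731]
(515, -206, 300, 5.6) [-0.0645, -0.0356, 0.0102, 0.0046, -0.0012, 0.731]
(515, -206, 86, 5.6) [0.0, -0.0, 0.214, -0.0, 0.0, 0.0]
```

Call:
carry_out([
  [-0.005,-0.014,0.002,0,0,0.146],
  [-0.01,-0.028,0.004,0,0,0.292],
  [-0.015,-0.042,0.006,0,0,0.438],
  [-0.02,-0.056,0.008,0,0,0.584],
  [-0.024,-0.07,0.01,0,0,0.731],
], jaw=1)

```text
time: 5.2
tool_pos: [0.5829, -0.1821, 0.3028]
ee_rot: [-3.141, 0.002, 0.823]
wrist_force: [0.3, -1.3, 0.4]
width: 0.0923
finger_force: 0.0
```

Call:
carry_out([
  [-0.013,-0.007,0.002,0,0,0.146],
  [-0.026,-0.014,0.004,0,0,0.292],
  [-0.039,-0.021,0.006,0,0,0.438],
  [-0.052,-0.028,0.008,0,0,0.584],
  [-0.065,-0.036,0.01,0,0,0.731],
])

```text
time: 5.7
tool_pos: [0.5124, -0.2057, 0.2928]
ee_rot: [3.141, 0.002, 0.092]
wrist_force: [0.2, 0.4, -0.1]
width: 0.0941
finger_force: 0.0
```

```bash
python3 -c "
from h import *
from bench import *
s=snapshot('wrist');P=cloud(s).reshape(-1,3);n=abs(P[:,0]-.515)+abs(P[:,1]+.206)<.07
for a,b in((.1,.13),(.14,.17)):
  q=P[n&(P[:,2]>a)&(P[:,2]<b)];print(circ(q) if len(q) else 0)
plan([(515,-206,86,5.6)])"
```

```text
(array([ 515.9, -206.6]), 23.9, array([ 524.8, -205.9,  126.7]), 808)
(array([ 516.3, -206.5]), 9.4, array([ 518.3, -206.3,  156.1]), 309)
at [ 0.5106 -0.2063  0.2931] [179.9   0.2   5. ]
(515, -206, 86, 5.6) [0.0051, -0.0001, 0.2071, 0.0012, 0.0033, -0.011]
```

Call:
carry_out([
  [0.004,0,0.045,0,0,0],
  [0.004,0,0.09,0,0,0],
  [0.004,0,0.135,0,0,0],
  [0.004,0,0.175,0,0,0],
  [0.004,0,0.207,0,0,0],
])

```text
time: 6.25
tool_pos: [0.5161, -0.2041, 0.0832]
ee_rot: [-3.14, 0.004, 0.102]
wrist_force: [0.3, 0.5, -0.0]
width: 0.0937
finger_force: 0.0
```

Call:
carry_out([
  [0,0,0,0,0,0],
  [0,0,0,0,0,0],
  [0,0,0,0,0,0],
  [0,0,0,0,0,0],
  [0,0,0,0,0,0],
], jaw=0)

```text
time: 6.75
tool_pos: [0.5188, -0.205, 0.0886]
ee_rot: [3.139, -0.003, 0.1]
wrist_force: [-0.5, 0.5, 0.0]
width: 0.0575
finger_force: 0.0
```

Call:
carry_out([
  [0,0,0,0,0,0],
  [0,0,0,0,0,0],
  [0,0,0,0,0,0],
  [0,0,-0.005,0,0,0],
  [0,0,-0.02,0,0,0],
])

```text
time: 7.25
tool_pos: [0.5158, -0.2032, 0.1043]
ee_rot: [-3.138, 0.005, 0.1]
wrist_force: [-0.6, -0.4, -2.1]
width: 0.0478
finger_force: 30.0
```

Call:
carry_out([
  [0,0,-0.04,0,0,0],
  [0,0,-0.08,0,0,0],
  [0,0,-0.13,0,0,0],
  [0,0,-0.18,0,0,0],
  [0,0,-0.22,0,0,0],
])

```text
time: 7.75
tool_pos: [0.5175, -0.2041, 0.3306]
ee_rot: [3.14, -0.003, 0.1]
wrist_force: [0.4, 1.7, -1.3]
width: 0.0478
finger_force: 30.0
```

```bash
python3 -c "
from h import *
from bench import *
s=snapshot('wrist')
cv2.imwrite('pics/w2.png',s['img'][:,:,::-1])
s=snapshot('top');P=cloud(s)
q=box(P,222,255,244,272,-.01,.009)
print('floor',rect(q),len(q),np.median(q[:,2]))
plan([(590.5,214.5,326,0),(590.5,214.5,100,0)])"
```

```text
floor (array([590.9, 213.9]), array([76.6, 67.9]), 89.4) 597 0.004329389412564992
at [ 0.5193 -0.205   0.3352] [179.6  -0.7   5.7]
.. [0.0564, -0.2052, 0.0037, 0.0035, -0.0062, 0.0501]
(590.5, 214.5, 326, 0) [0.046, -0.2077, 0.0041, 0.0035, -0.0062, 0.0501]
(590.5, 214.5, 100, 0) [0.0, -0.0, 0.226, 0.0, 0.0, 0.0]
```

View pics/w2.png

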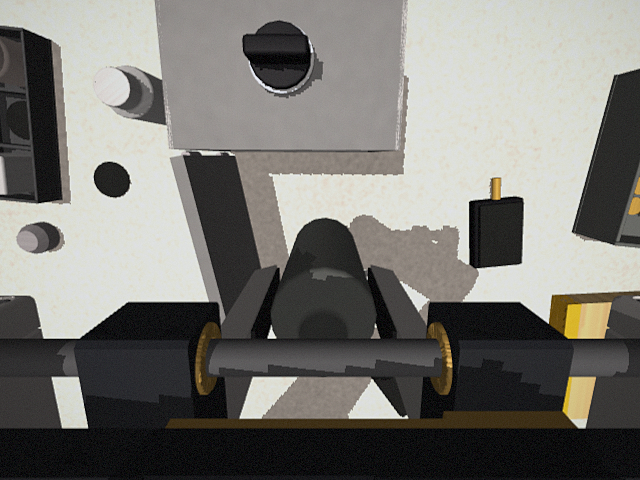

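The bottle is held upright between the fingers at (325,290), and the cap's wing at (275,45) lies parallel to the cabinet front. Now carrying it over.

Call:
carry_out([
  [0.009,-0.034,0,0,0,0.01],
  [0.021,-0.076,0,0,0,0.02],
  [0.033,-0.12,0,0,0,0.03],
  [0.045,-0.163,0,0,0,0.04],
  [0.056,-0.205,0,0,0,0.05],
])

```text
time: 8.35
tool_pos: [0.5524, 0.0071, 0.3248]
ee_rot: [-3.141, 0.003, 0.049]
wrist_force: [-0.2, -0.2, -1.9]
width: 0.0474
finger_force: 30.0
```

Call:
carry_out([
  [0.01,-0.045,0,0,0,0.01],
  [0.02,-0.09,0,0,0,0.02],
  [0.03,-0.135,0,0,0,0.03],
  [0.04,-0.175,0,0,0,0.04],
  [0.046,-0.208,0,0,0,0.05],
])

```text
time: 8.85
tool_pos: [0.5879, 0.2177, 0.3242]
ee_rot: [3.141, 0.004, 0.001]
wrist_force: [0.6, -0.2, -1.5]
width: 0.0477
finger_force: 30.0
```

```bash
python3 -c "
from h import *
from bench import *
from time import sleep
a=[]
for i in range(3): s=snapshot('wrist'); a.append(np.r_[get_obs()['tool_pos'],get_obs()['ee_rot']])
print(np.round(a,4))
P=cloud(s).reshape(-1,3)
for n,x,y,z in(('jar',.66,.2145,.074),('tin',.52,.2155,.07)):
  q=P[(abs(P[:,0]-x)<.04)&(abs(P[:,1]-y)<.04)&(abs(P[:,2]-z)<.012)];print(n,(rect(q),len(q)) if len(q) else 0)
q=P[(abs(P[:,0]-.59)<.13)&(abs(P[:,1]-.215)<.06)&(abs(P[:,2]-.045)<.004)];print('rim',(rect(q),len(q)) if len(q) else 0)
q=P[(abs(P[:,0]-.59)<.1)&(abs(P[:,1]-.215)<.06)&(P[:,2]>.14)];print('held',q.min(0),q.max(0)) if len(q) else 0
"
```

```text
[[ 0.5877  0.2227  0.3232 -3.1379  0.0048  0.0069]
 [ 0.5876  0.2196  0.3233 -3.1411  0.0053  0.0061]
 [ 0.5878  0.2172  0.3238  3.1404  0.0046  0.0035]]
jar ((array([661.2, 215.6]), array([52.4, 52.9]), 89.8), 1638)
tin 0
rim ((array([620.6, 216.1]), array([ 78.1, 155.7]), 89.8), 920)
held [0.57598811 0.15500397 0.23530007] [0.62371093 0.27499317 0.46122575]
```

Call:
carry_out([
  [0.003,0,0.035,0,0,0],
  [0.003,0,0.08,0,0,0],
  [0.003,0,0.125,0,0,0],
  [0.003,0,0.16,0,0,0],
  [0.003,0,0.18,0,0,0],
])

```text
time: 9.5
tool_pos: [0.5888, 0.2129, 0.1411]
ee_rot: [3.139, 0.008, -0.002]
wrist_force: [-0.2, 0.6, -2.6]
width: 0.0477
finger_force: 30.0
```

Call:
carry_out([
  [0,0,0.015,0,0,0],
  [0,0,0.03,0,0,0],
  [0,0,0.04,0,0,0],
  [0,0,0.047,0,0,0],
  [0,0,0.05,0,0,0],
])

```text
time: 10.0
tool_pos: [0.5917, 0.2151, 0.0963]
ee_rot: [3.141, -0.0, -0.0]
wrist_force: [0.5, 0.4, -1.6]
width: 0.0478
finger_force: 30.0
```

```bash
python3 -c "
from h import *
from bench import *
for i in range(4): s=snapshot('scene'); o=get_obs(); print(np.round(o['tool_pos'],4),o['wrist_force'].round(1))
cv2.imwrite('pics/s2.png',cv2.resize(s['img'][200:400,220:420,::-1],None,fx=3,fy=3))"
```

```text
[0.5916 0.2152 0.0962] [-0.2 -0.8 -2.1]
[0.5918 0.2153 0.0967] [ 0.7 -0.1 -1.3]
[0.592  0.2154 0.0972] [-0.1 -0.3 -1.7]
[0.5921 0.2154 0.0974] [ 0.2 -0.4 -2.8]
```

View pics/s2.png

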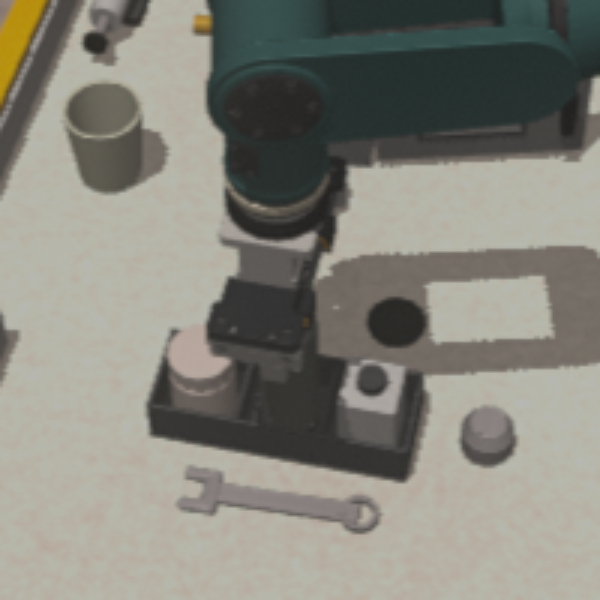

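The bottle stands in the caddy's middle place at (285,390), just above the pad. The wrist still carries its weight, so I lower it gently.

Call:
carry_out([
  [0,0,0.001,0,0,0],
  [0,0,0.002,0,0,0],
  [0,0,0.003,0,0,0],
  [0,0,0.003,0,0,0],
  [0,0,0.003,0,0,0],
])

```text
time: 10.7
tool_pos: [0.5921, 0.2153, 0.0946]
ee_rot: [-3.141, -0.002, -0.0]
wrist_force: [-1.6, -0.0, 3.6]
width: 0.048
finger_force: 30.0
```

Call:
carry_out([
  [0,0,0,0,0,0],
  [0,0,0,0,0,0],
  [0,0,0,0,0,0],
  [0,0,0,0,0,0],
  [0,0,0,0,0,0],
], jaw=1)

```text
time: 11.2
tool_pos: [0.5915, 0.2152, 0.0932]
ee_rot: [3.141, 0.0, -0.0]
wrist_force: [0.2, -0.3, -0.1]
width: 0.084
finger_force: 0.0
```

Call:
carry_out([
  [0,0,-0.02,0,0,0],
  [0,0,-0.06,0,0,0],
  [0,0,-0.11,0,0,0],
  [0,0,-0.16,0,0,0],
  [0,0,-0.2,0,0,0],
])

```text
time: 11.7
tool_pos: [0.5917, 0.2153, 0.2971]
ee_rot: [-3.141, -0.003, -0.0]
wrist_force: [0.8, -0.5, -0.5]
width: 0.0938
finger_force: 0.0
```

```bash
python3 -c "
from h import *
from bench import *
s=snapshot('wrist'); P=cloud(s).reshape(-1,3);n=abs(P[:,0]-.59)+abs(P[:,1]-.215)<.07
for a,b in((.1,.135),(.15,.18)):
  q=P[n&(P[:,2]>a)&(P[:,2]<b)];print(circ(q),q[:,2].max()) if len(q) else 0
plan([(430,-50,295,5.6),(430,-50,130,5.6)])"
```

```text
(array([589.6, 214.4]), 23.8, array([602.3, 214.6, 132.6]), 599) 0.13498892725614023
(array([589.4, 214.4]), 8.9, array([591.6, 214.6, 163.3]), 282) 0.16548095838807866
at [0.5936 0.2157 0.3051] [-179.8   -0.9   -0. ]
.. [-0.0818, 0.1329, 0.0032, -0.0016, -0.0079, -0.049]
(430, -50, 295, 5.6) [-0.0882, 0.1287, 0.0041, -0.0016, -0.0079, -0.049]
(430, -50, 130, 5.6) [0.0, -0.0, 0.165, -0.0, -0.0, -0.0]
```

The bottle stands on the pad: top at 165.5 mm, centre within 2 mm. Next the door.

Call:
carry_out([
  [-0.016,0.026,0,0,0,-0.01],
  [-0.033,0.053,0,0,0,-0.02],
  [-0.05,0.08,0,0,0,-0.03],
  [-0.066,0.107,0,0,0,-0.04],
  [-0.082,0.133,0,0,0,-0.05],
], jaw=0)

```text
time: 12.25
tool_pos: [0.5087, 0.0812, 0.2931]
ee_rot: [3.141, -0.0, 0.05]
wrist_force: [0.0, -0.4, -0.5]
width: 0.0574
finger_force: 0.0
```

Call:
carry_out([
  [-0.018,0.026,0,0,0,-0.01],
  [-0.036,0.052,0,0,0,-0.02],
  [-0.053,0.078,0,0,0,-0.03],
  [-0.071,0.104,0,0,0,-0.04],
  [-0.088,0.129,0,0,0,-0.05],
])

```text
time: 12.75
tool_pos: [0.4272, -0.0519, 0.2933]
ee_rot: [3.141, -0.0, 0.1]
wrist_force: [-0.6, 0.1, 0.1]
width: 0.0174
finger_force: 0.0
```

Call:
carry_out([
  [0,0,0.035,0,0,0],
  [0,0,0.075,0,0,0],
  [0,0,0.115,0,0,0],
  [0,0,0.15,0,0,0],
  [0,0,0.165,0,0,0],
])

```text
time: 13.25
tool_pos: [0.4255, -0.0504, 0.1241]
ee_rot: [-3.139, 0.006, 0.1]
wrist_force: [0.3, 0.5, 0.5]
width: -0.0001
finger_force: 0.0
```

```bash
cat > door.py <<'E'
from h import *
from bench import get_obs,snapshot
H=np.array([570.2,-70.]); c=np.radians(5.5)
def pt(a,r,off):  # world xy of a point at radius r, off mm outside the outer face, door angle a
    th=c-a; x=np.array([np.cos(th),np.sin(th)]); y=np.array([-x[1],x[0]]); return H-r*y-(6+off)*x
E
python3 -c "
from door import *
plan([(*pt(a,150,12),130,5.6) for a in (1.39,1.2,1.0,.8,.6,.4,.2,.1,.0)])"
```

```text
at [ 0.4255 -0.0504  0.1241] [-179.9    0.4    5.7]
(np.float64(420.9905022282432), np.float64(-93.67542554422391), 130, 5.6) [-0.0088, 0.0426, -0.0059, -0.0022, 0.0062, 0.0018]
(np.float64(428.1469559747945), np.float64(-121.4289090218041), 130, 5.6) [0.0044, 0.0283, 0.0, -0.0, -0.0, -0.0]
(np.float64(441.1959062091675), np.float64(-148.62533806099705), 130, 5.6) [0.0103, 0.0283, 0.0, -0.0, -0.0, -0.0]
(np.float64(459.38784256702195), np.float64(-172.68722298830016), 130, 5.6) [0.0158, 0.0257, 0.0, -0.0, -0.0, -0.0]
(np.float64(481.9975099537451), np.float64(-192.65529238333053), 130, 5.6) [0.0206, 0.0221, 0.0, -0.0, -0.0, -0.0]
(np.float64(508.1235322795596), np.float64(-207.73348233219517), 130, 5.6) [0.0245, 0.0176, 0.0, -0.0, -0.0, -0.0]
(np.float64(536.7243474797663), np.float64(-217.32067298361275), 130, 5.6) [0.0275, 0.0123, 0.0, -0.0, -0.0, -0.0]
(np.float64(551.5991124336317), np.float64(-219.92667201583353), 130, 5.6) [0.0145, 0.004, 0.0, -0.0, -0.0, -0.0]
(np.float64(566.6597313074245), np.float64(-221.03465330044085), 130, 5.6) [0.0149, 0.0026, 0.0, -0.0, -0.0, -0.0]
```

Call:
carry_out([
  [-0.005,0.021,0,0,0,0],
  [-0.009,0.043,0,0,0,0],
  [-0.008,0.062,0,0,0,0],
  [-0.003,0.081,0,0,0,0],
  [0.006,0.099,0,0,0,0],
])

```text
time: 13.75
tool_pos: [0.4436, -0.1492, 0.1282]
ee_rot: [-3.141, 0.0, 0.099]
wrist_force: [-0.5, 0.6, 0.2]
width: 0.0006
finger_force: 0.5
```

Call:
carry_out([
  [0.007,0.013,0,0,0,0],
  [0.016,0.026,0,0,0,0],
  [0.025,0.037,0,0,0,0],
  [0.036,0.048,0,0,0,0],
  [0.048,0.057,0,0,0,0],
])

```text
time: 14.25
tool_pos: [0.4978, -0.2012, 0.1282]
ee_rot: [-3.141, 0.001, 0.1]
wrist_force: [-0.0, 0.8, -0.0]
width: 0.0006
finger_force: 0.4
```

Call:
carry_out([
  [0.012,0.009,0,0,0,0],
  [0.025,0.015,0,0,0,0],
  [0.036,0.02,0,0,0,0],
  [0.044,0.022,0,0,0,0],
  [0.05,0.024,0,0,0,0],
])

```text
time: 14.75
tool_pos: [0.55, -0.2197, 0.1281]
ee_rot: [-3.141, 0.001, 0.1]
wrist_force: [-1.0, 0.8, -1.2]
width: 0.0006
finger_force: 0.2
```

```bash
python3 -c "
from door import *
s=snapshot('scene');P=cloud(s).reshape(-1,3)
cv2.imwrite('pics/s3.png',cv2.resize(s['img'][120:280,240:460,::-1],None,fx=3,fy=3))
q=P[(P[:,2]>.185)&(P[:,2]<.205)&(P[:,0]<.575)&(P[:,0]>.38)&(P[:,1]<-.05)&(P[:,1]>-.28)];print(rect(q),len(q))
plan([(*pt(a,150,8),130,5.6) for a in (.1,0)])"
```

```text
(array([ 567.9, -118.2]), array([106. ,  13.1]), 89.0) 162
at [ 0.5507 -0.2199  0.1282] [180.   -0.    5.7]
(np.float64(555.5990803233215), np.float64(-219.94269953750725), 130, 5.6) [0.0049, 0.0006, -0.0018, 0.0001, -0.0005, 0.0025]
(np.float64(570.6413161008932), np.float64(-220.65127029035995), 130, 5.6) [0.0149, 0.0022, 0.0, -0.0, 0.0, -0.0]
```

View pics/s3.png

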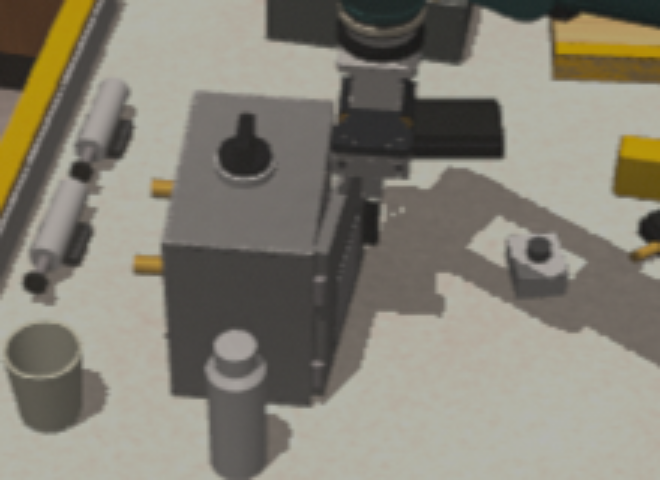

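The door, hinge at (320,330), is nearly shut, with the fingers on its outer face above the tab at (370,222). Now pushing it through the catch.

Call:
carry_out([
  [0.005,0.001,0,0,0,0],
  [0.01,0.001,0,0,0,0],
  [0.014,0.002,0,0,0,0],
  [0.017,0.002,0,0,0,0],
  [0.02,0.002,0,0,0,0],
])

```text
time: 15.3
tool_pos: [0.5692, -0.2199, 0.1284]
ee_rot: [3.141, 0.001, 0.099]
wrist_force: [-1.2, -0.6, -1.2]
width: 0.0002
finger_force: 0.5
```

Call:
carry_out([
  [0.002,0,0,0,0,0],
  [0.004,0,0,0,0,0],
  [0.005,0,0,0,0,0],
  [0.005,0,0,0,0,0],
  [0.005,0,0,0,0,0],
])

```text
time: 15.8
tool_pos: [0.5692, -0.2198, 0.1285]
ee_rot: [-3.141, 0.012, 0.098]
wrist_force: [-17.4, -1.0, 5.7]
width: 0.0006
finger_force: 8.5
```

```bash
python3 -c "
from door import *
s=snapshot('scene');P=cloud(s).reshape(-1,3);o=get_obs();print(o['tool_pos'],o['wrist_force'])
L=(P-np.array([.5775,-.1636,0]))@Ro.from_euler('z',5.5,degrees=True).as_matrix()
# cabinet-frame-ish: door outer face points
q=L[(L[:,2]>.11)&(L[:,2]<.19)&(L[:,0]<.05)&(L[:,0]>-.08)&(L[:,1]>-.1)&(L[:,1]<.09)]
for a in np.arange(-.1,.09,.02):
  k=q[(q[:,1]>a)&(q[:,1]<a+.02)]; print(round(a+.01,2),len(k),np.median(k[:,0]*1000).round(1) if len(k) else '')
cv2.imwrite('pics/s4.png',cv2.resize(s['img'][140:270,280:400,::-1],None,fx=4.5,fy=4.5))"
```

```text
[ 0.56924613 -0.21980809  0.12842218] [-16.18122141   0.07203007   5.058685  ]
-0.09 0 
-0.07 2 -14.7
-0.05 39 -16.7
-0.03 22 -6.3
-0.01 13 -6.3
0.01 19 -5.1
0.03 16 -4.9
0.05 13 -6.1
0.07 16 -4.9
0.09 9 -4.6
```

View pics/s4.png

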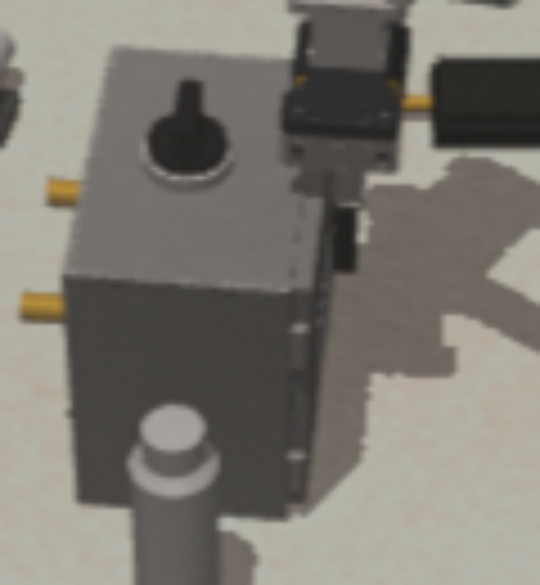

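The picture shows the panel flush with the front (seam at (300,300), no gap), and the slope of its face is about 0.01 rad. One slightly firmer push rules out that the catch is still holding it.

Call:
carry_out([
  [0.001,0,0,0,0,0],
  [0.002,0,0,0,0,0],
  [0.003,0,0,0,0,0],
  [0.003,0,0,0,0,0],
  [0.003,0,0,0,0,0],
])

```text
time: 16.35
tool_pos: [0.5689, -0.2198, 0.1285]
ee_rot: [-3.14, 0.019, 0.097]
wrist_force: [-27.5, -0.7, 9.6]
width: 0.0004
finger_force: 13.2
```

Call:
carry_out([
  [-0.004,0,0,0,0,0],
  [-0.015,0,0,0,0,0],
  [-0.04,0,0,0,0,0],
  [-0.07,0,-0.03,0,0,0],
  [-0.1,0,-0.08,0,0,0],
])

```text
time: 16.85
tool_pos: [0.4803, -0.2274, 0.199]
ee_rot: [-3.138, 0.004, 0.101]
wrist_force: [0.6, -0.6, -0.0]
width: 0.0006
finger_force: 0.0
```

Call:
carry_out([
  [-0.03,0,-0.03,0,0,0],
  [-0.06,0,-0.05,0,0,0],
  [-0.09,0,-0.05,0,0,0],
  [-0.12,0,-0.05,0,0,0],
  [-0.12,0,-0.05,0,0,0],
])

```text
time: 17.35
tool_pos: [0.3615, -0.2408, 0.2528]
ee_rot: [3.139, -0.003, 0.098]
wrist_force: [0.7, 1.0, -0.1]
width: 0.0005
finger_force: 0.0
```

```bash
python3 -c "
from door import *
s=snapshot('top');P=cloud(s)
cv2.imwrite('pics/t2.png',cv2.resize(s['img'][130:370,190:480,::-1],None,fx=2.5,fy=2.5))
for n,b in dict(bottle=(222,262,230,280,.15,.18),bsh=(222,262,230,280,.1,.14),spray=(300,340,215,260,.13,.17),jar=(215,262,205,250,.065,.09),tin=(215,262,270,305,.06,.09),blk=(420,465,312,355,.022,.06)).items():
    q=box(P,*b); print(n,circ(q)) if len(q) else 0
P=cloud(snapshot('wrist')).reshape(-1,3)
L=(P-np.array([.5863,-.1636,0]))@Ro.from_euler('z',5.5,degrees=True).as_matrix()
q=L[(L[:,2]>.188)&(L[:,2]<.205)&(L[:,0]<.02)&(L[:,0]>-.08)&(abs(L[:,1])<.1)];print(len(q))
for a in np.arange(-.1,.09,.04):
  k=q[(q[:,1]>a)&(q[:,1]<a+.04)]; print(round(a+.02,2),len(k),np.percentile(k[:,0]*1000,2).round(1) if len(k) else '')
"
```

```text
bottle (array([587.8, 211.8]), 8.8, array([587.7, 211.5, 161.9]), 51)
bsh (array([588. , 212.5]), 23.9, array([582.6, 205.6, 134.4]), 222)
spray (array([627.3,   9. ]), 25.2, array([625.7,   8.4, 153.8]), 269)
jar (array([660.1, 215.5]), 27.3, array([659.9, 214.1,  77.7]), 409)
tin (array([520.6, 215.3]), 32.2, array([520.6, 214.5,  74.8]), 421)
blk (array([ 395.9, -275.2]), 35.8, array([ 396.2, -273.2,   30.9]), 475)
0
-0.08 0 
-0.04 0 
-0.0 0 
0.04 0 
0.08 0
```

View pics/t2.png

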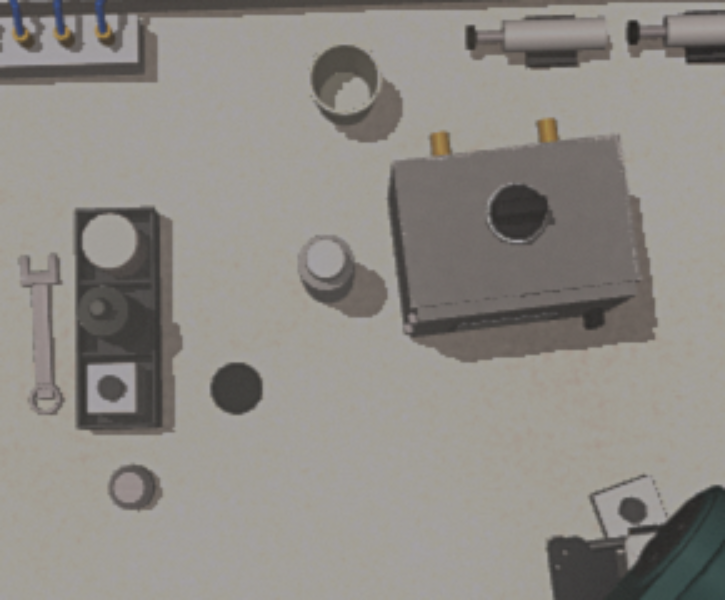

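The top view shows the door flush along the front (410,325)–(635,290), the bottle in the middle place (103,310) and the bystanders unmoved. One quick check of the front line against the back, then I hand in.

```bash
python3 -c "
from door import *
from bench import close_job
P=cloud(snapshot('top'));q=box(P,335,455,175,275,.19,.206)
L=(q-np.array([.5863,-.1636,0]))@Ro.from_euler('z',5.5,degrees=True).as_matrix()*1000
e=[(a+7,np.percentile(k,1.5),np.percentile(k,98.5)) for a in range(-90,85,15) for k in [L[(L[:,1]>a)&(L[:,1]<a+15),0]]]
e=np.array(e);f=np.polyfit(e[:,0],e[:,1],1)[0];b=np.polyfit(e[:,0],e[:,2],1)[0];print(e[:,1].round(1),'rel slope',f-b)
print(close_job() if abs(f-b)<.035 else 'check')"
```

```text
[-10.4 -10.6 -10.5 -10.2 -10.6 -11.1 -11.2 -10.8 -10.4 -10.4 -10.5  -9.7] rel slope 0.002330337523354187
the job is handed in; nothing more can be done
None
```

The job is handed in, with no verdict returned: the last checks had the filler cap home against its stop, the bottle upright on the drip pad in the caddy's empty place, and the door shut to within about 0.002 rad; the jar, tin, spray can and clamp block had not moved, and the cup, spanner and spindle nut looked unmoved in the picture.

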